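# Load a specimen plate under the spring clips of a viewing stage

## Task

Take the glass specimen plate with the orange tab out of the tray by its tab, lay it flat on the viewing stage in front of the two spring clips with its dark bar leading, and slide it gently along the bed under them, so that both clips ride up over the bar and snap down on the glass behind it and the bar ends up against the red backstop. Feel for the backstop: do not ram it or press hard on the stage (glass chips at about 25 N), and let the plate, not the gripper, lift the clips. Let go, and leave the green-tabbed plate and everything else where they are.

Things in the scene. Friction and masses are not known exactly. Their poses are not given: they have to be found in the camera images.
- plate_tab (a point): Centre of the orange tab of the plate to load: upright block 20 mm long (plate x), 12 mm thick (plate y), 34 mm tall, standing on the glass near the plate's rear end; this point is 22 mm above the plate's underside, 12 mm from its rear edge. Axes: plate x points from the tab to the dark bar (leading way), y left, z up. Lies flat at the start, in either half of the tray.
- plate_nose (a point): Middle of the lower edge of the same plate's front face, 84 mm ahead of plate_tab and 22 mm below it; same axes. Plate: glass 96 mm (x) by 60 mm (y), 5 mm thick, about 0.12 kg, with a dark steel bar 10 mm long, 60 mm wide and 12 mm tall across its front end.
- stage: Fixed viewing stage: grey base 216 by 104 mm with a flat white bed on top, 30 mm above this origin (middle of its foot, on the table). x is the way a plate is slid in, y left, z up. The two clips need a push growing to 8 to 15 N to ride up on the bar, then 3 to 5 N, and drop behind it, pulling the plate on, when its front face is at stage x = 48 to 56 mm.
- clip_left (a joint): Hinge angle (rad) of the left steel spring clip, at stage y = +20 mm. 0: toe down over the empty bed; about 0.05: toe on a plate's glass; about 0.17: toe on top of its front bar. The spring presses the toe down with about 1.3 N, 2 N when on the bar. Hinge at stage x = +100 mm, 18 mm above the bed.
- clip_right (a joint): Hinge angle (rad) of the right steel spring clip, at stage y = -20 mm. 0: toe down over the empty bed; about 0.05: toe on a plate's glass; about 0.17: toe on top of its front bar. The spring presses the toe down with about 1.3 N, 2 N when on the bar. Hinge at stage x = +100 mm, 18 mm above the bed.
- tray: Fixed blue-rimmed rubber tray, 152 mm (x) by 202 mm (y), floor 4 mm and rim 9 mm above the table; origin at the middle of its underside. Holds the two plates side by side.
- spare_tab (a point): Centre of the green tab of a second plate of the same shape, in the other half of the tray. Leave it.
- dish: Loose closed clear dish, 60 mm across, 14 mm high, beside the stage; origin at the centre of its underside. Leave it.
- magnifier: Loose black magnifying glass, lens 80 mm across, handle 90 mm, 8 mm high; origin under the lens. Leave it.
- bottle: Loose amber bottle, 56 mm across, 110 mm tall; origin at its underside. Leave it.
- jar: Loose green jar, 72 mm across, 90 mm tall; origin at its underside. Leave it.
- beaker: Loose empty beaker, 70 mm across, 90 mm tall; origin at its underside. Leave it.
- spoon: Loose steel spoon, 160 mm long; leave it.
- stage_bed (a point): Middle of the bed's top, straight above the stage's origin, same axes. The bed is open from x = -100 to -25 mm; guide strips 4.5 mm high then narrow from about 82 mm apart to 64 mm at x = +20 mm and run straight to +60 mm (2 mm of play each side of a plate).
- clip_left_toe (a point): Underside of the left clip's toe, at stage x = +40 mm, 2 mm above the empty bed. From it a 12 mm wide ramp rises at 30 degrees towards -x, its end 16 mm above the bed at stage x = +17 mm.
- clip_right_toe (a point): Underside of the right clip's toe, at stage x = +40 mm, 2 mm above the empty bed. From it a 12 mm wide ramp rises at 30 degrees towards -x, its end 16 mm above the bed at stage x = +17 mm.
- stop_mount (a point): Middle of the span in which the red backstop's face can stand: on the bed at stage x = +64 mm, y = 0, axes as the stage's. The backstop, a rigid block 18 mm wide and 14 mm high, is screwed down anew each time with its face anywhere from 6 mm before to 6 mm beyond this point; the face's place is not reported, so find it by feel with the plate.
Mind the look-alikes: they are no part of the job. What is shaped like the part that bears plate_tab but blue or pink is not meant.

How it is judged (in metres and radians):
On the way, in this order (a step that is already met when the one before it is completed fails the run):
1. both clips ride up on the plate's front bar together, with the plate on the stage (value of joint each of clip_left, clip_right above 0.12 rad and x of plate_nose in the frame of stage above 0.03 m and z of plate_nose in the frame of stage below 0.036 m).
2. the plate's bar touches the backstop (contact force between plate and stop above 1 N).
At the end, for the whole second after the job is handed in: The orange-tabbed plate lies flat and still on the bed (within 2 mm in height, 0.04 rad of level, 0.07 rad of the stage's direction), its front bar within 2 mm of the backstop, both clips down on the glass behind the bar (clip angles 0.03 to 0.09 rad), released (x of plate_nose in the frame of stop above -0.002 m and z of plate_nose in the frame of stop between -0.002 and 0.002 m and angle between the x axis of plate_nose and the x axis of stage, either way round below 0.07 rad and angle between plate_nose's own z axis and vertical below 0.04 rad and value of joint clip_left between 0.03 and 0.09 rad and value of joint clip_right between 0.03 and 0.09 rad and x of plate_nose in the frame of stage above 0.052 m and linear speed of plate below 0.01 m/s); the robot touches nothing.
It fails at once if the plate is rammed against the backstop (over 25 N) (contact force between plate and stop above 25 N).
It fails at once if the plate is pressed hard on the stage (over 40 N) (contact force between plate and stage above 40 N).
It fails at once if the gripper or arm presses on the stage or its clips (over 2 N) (contact force between any of the arm, the fingers and stage above 2 N).
It fails at once if the green-tabbed plate or another bystander is moved by more than 15 mm (distance of any of spare_tab, dish, magnifier, bottle, jar, beaker, spoon from where it was at the start of the episode above 0.015 m).
It also fails if it takes over 48 s, if anything falls off the work surface, if the arm or the gripper's body presses on something with over 40 N, if the wrist force passes 120 N, or if a joint passes its speed limit or range.

## Robot

A 7-joint arm with a two-finger parallel gripper is mounted at the origin on the work surface. World frame = base frame: x ahead of the robot, y to its left, z up, the work surface at z = 0. Lengths are in mm, angles in rad, forces in N, time in s.
With the tool pointing down it reaches from about 425 to 925 mm from the base axis. Payload 6.8 kg.
Tool frame: the origin (TCP) lies on the centre line of the jaws, within the pads' length; the fingertips stand 14 mm ahead of it and the grasp point (between the pads) lies 5 mm behind it; z points along the fingers, x is the direction in which the jaws open and shut, and the axes are right-handed (so a half turn about z gives the same grasp; the last joint's range is limited). The gripper opens to 88 mm and grips with 3 to 60 N. Pads are 20 mm wide; open, the fingers measure 115 mm over their backs; the gripper's body (75 mm by 178 mm) begins 61 mm behind the grasp point.
Start: joints at [-1.321, 0.477, 0.022, 1.555, -0.011, 1.109, -0.083], TCP at [236.392, 632.27, 236.664] pointing down, gripper open.
Joint ranges: [-2.96, 2.96], [-0.34, 2.1], [-1.41, 1.46], [0.24, 2.44], [-1.37, 4.51], [0.17, 1.92], [-2.96, 2.96]. Speed limits (rad/s): [2.39, 2.39, 3.14, 3.14, 3.14, 3.14, 3.14].

## Interface

Orientations are given as a 3x3 rotation matrix whose columns are the frame's x, y, z axes.
In Python, from rig import r gives the robot as it stands.
- The arm moves only by the tool move_arm, never from a script. Its argument "targets" is a list of rows, each an object with "turn": the turn, a rotation vector about the tool's x, y, z in rad, a list of three; "xyz": the shift along the tool's x, y, z in m, a list of three; "grip": the finger opening in m, from 0 to 0.0878. A call has 1 to 10 rows; each row is the pose to reach, as a shift and turn from the pose commanded when the call began, along the tool's axes at that moment; what a row does not reach only later rows make up. A row lasts 1/10 s, in which the tool goes at most 50 mm and 8.59 degrees, less where a joint would pass 70% of its speed; a pose out of reach is approached as far as the arm can. A call with a gripper value outside its range is refused whole. The fingers move at their own pace and stop on an object; "grip_force" is the grip in N (left out, the last holds). Time passes only in rows, so rows that repeat a pose let the fingers close. It gives the time, the measured TCP pose, the force and the opening at its end, in the units of the state.
- r.observe(): the state, without advancing time (a new reading comes with each control period).
- r.get_image(name): name is "scene" or "top" or "wrist"; returns a dict with "pixels" (420x560x3 uint8, red, green, blue), "fovy" (degrees; the focal length in pixels is half the picture's height over the tangent of half this angle, whatever the lens; pixels are square), "cx", "cy" (the principal point, pixels), "k1" (the pictures are not rectified: a ray, as slopes to the right and down, at radius r is drawn at 1 + k1 r^2 times it, then the intrinsics apply), "R" (3x3) and "t" (3): a world point X has camera coordinates R X + t. Camera axes: x right, y down, z forward; pixel columns grow to the right and rows downward; lengths in mm; the calibration is good to about 2 mm. A picture is of the moment at which its call begins. There is no depth.
- r.job_done(): hands the job in, once; it reports no verdict.
Trained networks look in a picture, given as the dict that the camera call returned (one of the last four; its "shot" number tells which), for a name from the list of things; names that differ only in an ending like _2 or _b are one class to them, and where a whole thing is asked for, a point or a joint stands for the part that bears it (a point fixed in the world has none). Each returns a list of dicts, best first, with "p" (0 to 1); they miss things now and then, are a little off and sometimes report something else, mostly with a low value. They report only what shows in the picture. A call takes as long as a camera call. They do not tell look-alikes from the thing itself.
- r.regions_of(picture, thing): "mask" (420x560 bool, what is visible of it) and "at" ([column, row] in pixels, amid what is visible of it).
The state is a dict: "time_s": time; "q": joint angles; "joint_vel": joint speeds; "joint_efforts": joint torques, N m; "ee_pos": TCP position; "eef_rot": TCP orientation; "contact_force": force on the tool from outside, world axes, zero at the start; "moment": the same for the moment, N m; "grip_width": finger opening in mm.
Only numpy, scipy, OpenCV 4.12 (cv2) and the standard library are available. Lean on these libraries where they do the work, as an engineer would, in place of code of your own. Each camera call takes 0.05 s, during which the arm holds its last target.

## Working session

There is one attempt and no reset: what is moved stays moved. The work goes in short steps, Python scripts to look and compute and a tool call to move; the robot and the scene stay as the last step left them, time stands still between calls to the robot, and variables do not carry over. Pictures are saved under pics/ and viewed, and the job is handed in when it is done.

Besides the shell and the picture viewer there is one more tool, called after "Call:" by a JSON object that holds its "api" and its "payload". move_arm: Moves the arm, as the interface text tells. Its arguments: {"type":"object","properties":{"targets":{"type":"array","items":{"type":"object","properties":{"turn":{"type":"array","items":{"type":"number"}},"xyz":{"type":"array","items":{"type":"number"}},"grip":{"type":"number"}}}},"grip_force":{"type":"number"}},"required":["targets"]}

```bash
mkdir -p pics; ls; cat > h.py <<'E'
import numpy as np, cv2
from rig import r
def K(im):
    h=im["pixels"].shape[0]; f=h/2/np.tan(np.radians(im["fovy"])/2); return f
def ray(im,c,ro):
    f=K(im); u=np.array([(c-im["cx"])/f,(ro-im["cy"])/f]); p=u.copy()
    for _ in range(20): p=u/(1+im["k1"]*(p@p))
    R=np.array(im["R"]);t=np.array(im["t"])
    return -R.T@t, R.T@np.array([p[0],p[1],1.])
def onz(im,c,ro,z):
    o,d=ray(im,c,ro); return o+d*(z-o[2])/d[2]
def proj(im,X):
    X=np.atleast_2d(X); c=X@np.array(im["R"]).T+np.array(im["t"]); p=c[:,:2]/c[:,2:]
    r2=(p**2).sum(1,keepdims=True); p=p*(1+im["k1"]*r2); return p*K(im)+[im["cx"],im["cy"]]
def save(im,name): cv2.imwrite("pics/"+name,im["pixels"][:,:,::-1])
E
python3 - <<'E'
from h import *
for n in ["scene","top","wrist"]:
    im=r.get_image(n); save(im,n+"0.png"); print(n,K(im),im["k1"],np.array(im["t"]))
    for th in ["plate_tab","spare_tab","stage","tray","clip_left","clip_right","dish"]:
        print(th,[(d["p"],np.round(d["at"])) for d in r.regions_of(im,th)])
print(r.observe())
E
```

```text
pics
scene 522.4499988302086 -0.14269112315839738 [ 479.92328182 -215.16542179 1620.43439409]
plate_tab [(0.9, array([278., 218.])), (0.84, array([314., 146.])), (0.62, array([254., 173.]))]
spare_tab [(0.61, array([249., 153.])), (0.45, array([289., 272.]))]
stage [(0.69, array([304., 263.]))]
tray [(0.8, array([255., 166.]))]
clip_left [(0.53, array([291., 270.]))]
clip_right [(0.49, array([305., 264.]))]
dish [(0.87, array([327., 293.]))]
top 473.54930497562145 -0.04419788039954658 [   3.46653851  562.19549495 1306.10132074]
plate_tab [(0.85, array([276., 203.])), (0.66, array([333., 204.])), (0.59, array([332., 281.])), (0.52, array([125., 172.]))]
spare_tab [(0.98, array([357., 213.])), (0.62, array([180., 206.]))]
stage [(0.81, array([216., 201.]))]
tray [(0.69, array([344., 215.]))]
clip_left [(0.28, array([364., 138.]))]
clip_right [(0.51, array([222., 179.]))]
dish [(0.78, array([176., 200.]))]
wrist 355.49011647080295 -0.06794154722400736 [-674.83121458  -35.87526055  393.08684948]
plate_tab []
spare_tab []
stage []
tray []
clip_left []
clip_right []
dish []
{'time_s': 1.2, 'q': array([-1.32108564,  0.47698791,  0.02238923,  1.5554042 , -0.01143519,
        1.10927679, -0.08308855]), 'joint_vel': array([3.61830737e-04, 4.75219706e-04, 3.35813639e-04, 3.07240565e-04,
       7.18066171e-05, 2.34641298e-03, 4.17470436e-04]), 'joint_efforts': array([ 1.76412282e-04, -5.82719493e+01,  1.53355077e+00, -2.72946399e+01,
       -5.43987751e-02,  1.02207129e-02,  2.83155327e-05]), 'ee_pos': array([236.41418845, 632.26968501, 236.67005491]), 'eef_rot': array([[ 3.50197504e-01,  9.36675881e-01,  5.20146292e-05],
       [ 9.36675881e-01, -3.50197506e-01,  3.96270264e-05],
       [ 5.53330732e-05,  3.48435629e-05, -9.99999998e-01]]), 'contact_force': array([ 0.41716318, -1.00774463,  0.18638691]), 'moment': array([ 0.03240703, -0.0105908 , -0.03550957]), 'grip_width': 87.55457243980224}
```

View pics/scene0.png

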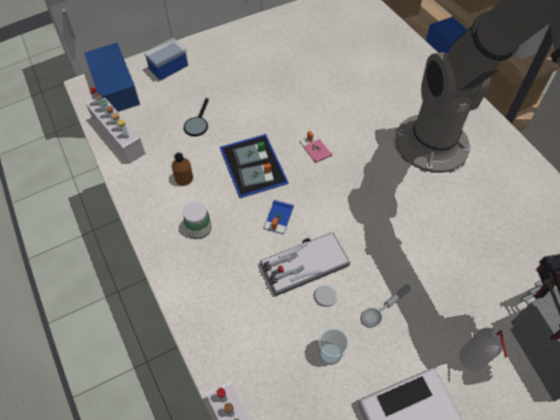

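View pics/top0.png

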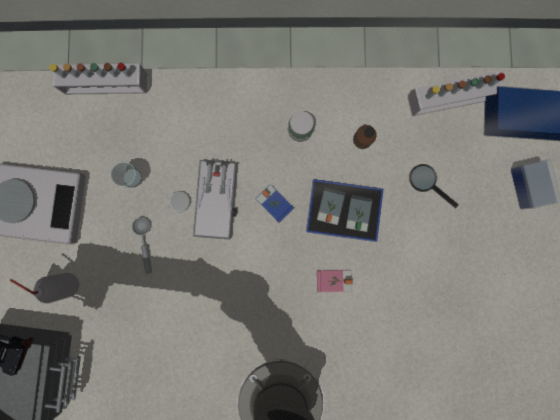

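```bash
python3 - <<'E'
import cv2
a=cv2.imread("pics/top0.png")[110:310,100:420]; cv2.imwrite("pics/topc.png",cv2.resize(a,None,fx=2.5,fy=2.5,interpolation=3)[:600,:800])
a=cv2.imread("pics/scene0.png")[110:310,190:400]; cv2.imwrite("pics/scenec.png",cv2.resize(a,None,fx=3,fy=3,interpolation=3))
E
```

```text
(no output)
```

View pics/topc.png

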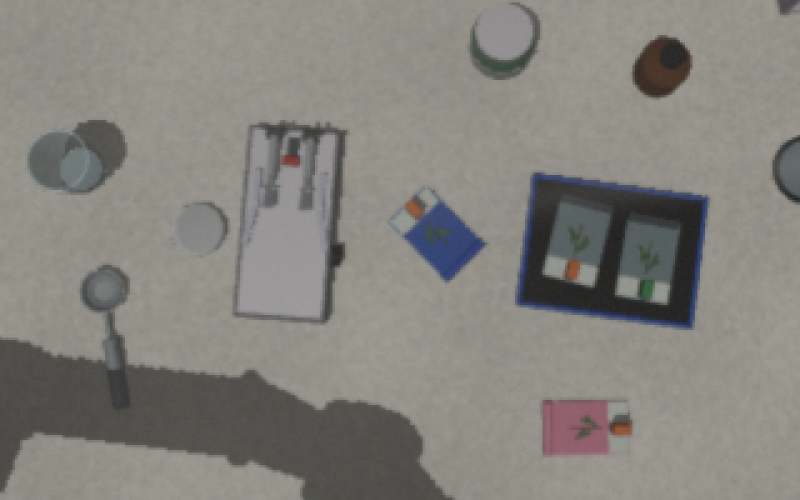

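View pics/scenec.png

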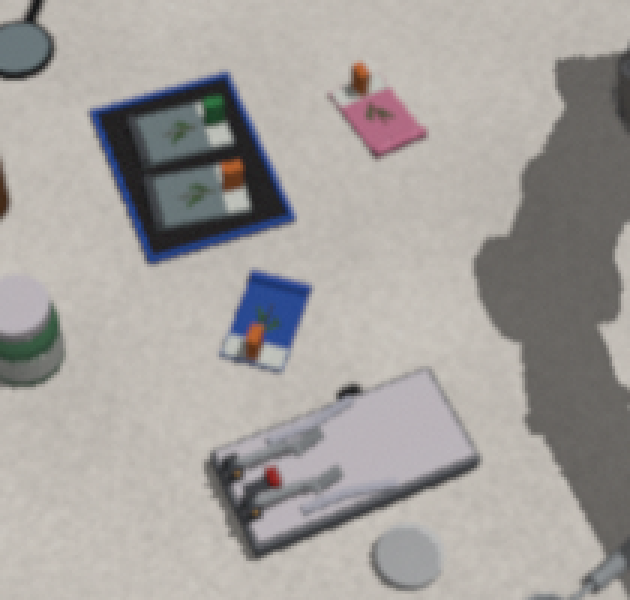

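```bash
python3 - <<'E'
from h import *
im=r.get_image("top")
def c(x,y,z): return np.round(onz(im,x/2.5+100-.3,y/2.5+110-.3,z),1)
print("tray",[c(*p,9)[:2] for p in [(533,174),(707,197),(693,327),(517,304)]])
print("stage",[c(*p,30)[:2] for p in [(250,127),(345,130),(328,320),(235,315)]])
print("tab",c(573,270,35)[:2],"bar",c(586,203,16)[:2])
print("toes",c(268,203,32)[:2],c(306,205,32)[:2])
print("stop",c(291,157,44))
w=r.get_image("wrist");R=np.array(w["R"]);t=np.array(w["t"]);print("wcam",-R.T@t,R)
s=r.observe();print(s["time_s"]); T=s["eef_rot"]; print("in tool",T.T@(-R.T@t-s["ee_pos"]), R@T)
save(w,"w1.png")
E
```

```text
tray [array([621.9, -99. ]), array([ 594. , -296.5]), array([ 447.1, -277. ]), array([474.9, -78.9])]
stage [array([675.2, 218.6]), array([670.8, 112.2]), array([459.1, 131.7]), array([465.5, 234.7])]
tab [ 511.7 -139.7] bar [ 587.7 -157.8]
toes [589.4 198. ] [586.8 155.7]
stop [639.1 170.9  44. ]
wcam [158.5297478  661.52087054 385.28380615] [[ 3.52222983e-01  9.35916035e-01 -3.82270047e-04]
 [ 8.92167779e-01 -3.35635275e-01  3.02300540e-01]
 [ 2.82799619e-01 -1.06818247e-01 -9.53212588e-01]]
1.3
in tool [ 1.44439716e-01 -8.31502258e+01 -1.48620077e+02] [[ 9.99997618e-01  2.15061450e-03  3.71674704e-04]
 [-1.93759665e-03  9.53198885e-01 -3.02337778e-01]
 [-1.00449192e-03  3.02336338e-01  9.53200781e-01]]
```

View pics/w1.png

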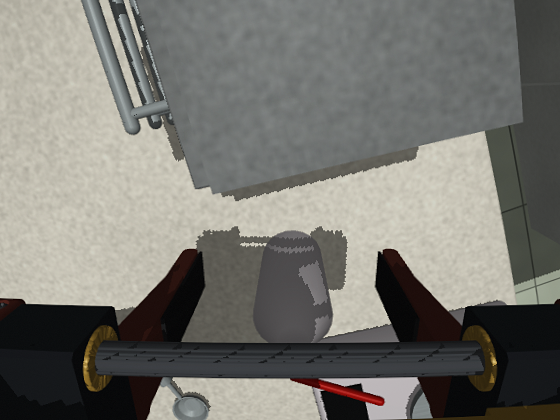

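Call:
{"api": "move_arm", "payload": {"targets": [{"xyz": [-0.022, 0.04, -0.002], "turn": [0, 0, -0.02], "grip": 0.04}, {"xyz": [-0.044, 0.08, -0.004], "turn": [0, 0, -0.04], "grip": 0.04}, {"xyz": [-0.068, 0.12, -0.006], "turn": [0, 0, -0.07], "grip": 0.04}, {"xyz": [-0.09, 0.16, -0.008], "turn": [0, 0, -0.09], "grip": 0.04}, {"xyz": [-0.113, 0.2, -0.01], "turn": [0, 0, -0.12], "grip": 0.04}, {"xyz": [-0.136, 0.24, -0.012], "turn": [0, 0, -0.14], "grip": 0.04}, {"xyz": [-0.158, 0.28, -0.014], "turn": [0, 0, -0.16], "grip": 0.04}, {"xyz": [-0.181, 0.32, -0.016], "turn": [0, 0, -0.18], "grip": 0.04}, {"xyz": [-0.203, 0.36, -0.018], "turn": [0, 0, -0.2], "grip": 0.04}, {"xyz": [-0.226, 0.4, -0.02], "turn": [0, 0, -0.22], "grip": 0.04}]}}

```text
time_s: 2.3
ee_pos: [532.9, 279.1, 257.0]
eef_rot: [[0.136, 0.991, 0.0], [0.991, -0.136, 0.001], [0.001, 0.0, -1.0]]
contact_force: [0.8, 1.7, 0.1]
grip_width: 40.1
```

Call:
{"api": "move_arm", "payload": {"targets": [{"xyz": [-0.028, 0.032, 0], "turn": [0, 0, -0.02], "grip": 0.085}, {"xyz": [-0.06, 0.065, 0], "turn": [0, 0, -0.04], "grip": 0.085}, {"xyz": [-0.085, 0.092, 0], "turn": [0, 0, -0.05], "grip": 0.085}, {"xyz": [-0.091, 0.1, 0], "turn": [0, 0, -0.05], "grip": 0.085}, {"xyz": [-0.091, 0.1, 0], "turn": [0, 0, -0.05], "grip": 0.085}]}}

```text
time_s: 2.8
ee_pos: [619.3, 174.9, 256.5]
eef_rot: [[0.091, 0.996, 0.0], [0.996, -0.091, -0.0], [-0.0, 0.0, -1.0]]
contact_force: [-0.3, -0.7, -0.3]
grip_width: 76.3
```

```bash
python3 - <<'E'
from h import *
import pickle
im=r.get_image("wrist"); save(im,"w2.png"); pickle.dump(im,open("w2.pkl","wb"))
s=r.observe(); print(s["time_s"],s["ee_pos"],s["eef_rot"][:,1])
for th in ["stage","clip_left","clip_right"]:
    print(th,[(d["p"],np.round(d["at"])) for d in r.regions_of(im,th)])
E
```

```text
2.85 [618.20107422 177.13798858 256.45741836] [ 9.96107808e-01 -8.81411391e-02 -6.11203929e-04]
stage []
clip_left [(0.71, array([305., 177.]))]
clip_right [(0.83, array([270., 181.]))]
```

View pics/w2.png

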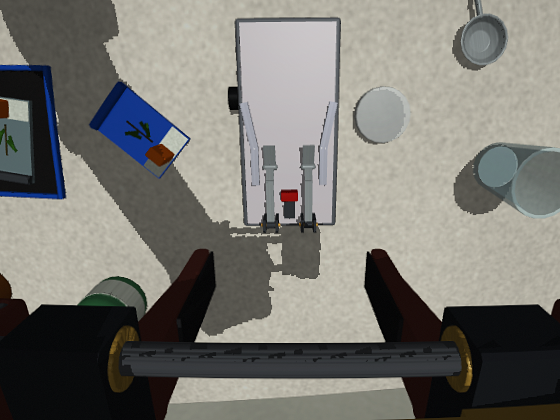

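```bash
python3 - <<'E'
import cv2
a=cv2.imread("pics/w2.png")[10:240,190:380]; cv2.imwrite("pics/w2c.png",cv2.resize(a,None,fx=2.6,fy=2.6,interpolation=2))
E
```

```text
(no output)
```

View pics/w2c.png

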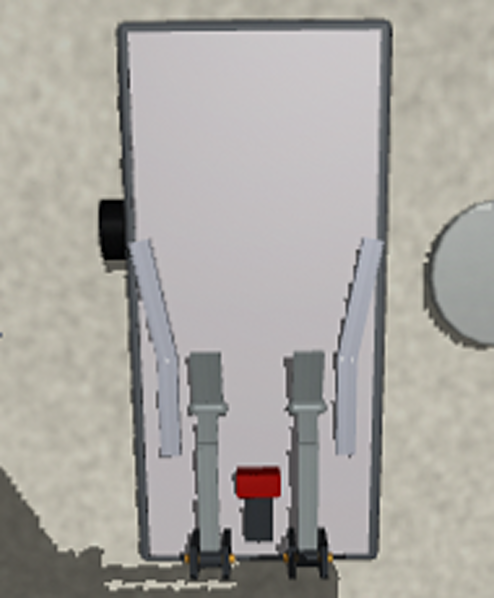

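```bash
cat > st.py <<'E'
from h import *
import pickle
from scipy.optimize import least_squares
im=pickle.load(open("w2.pkl","rb"))
obs=[((60,-32,34.5),(181,455)),((60,32,34.5),(336,455)),((20,-32,34.5),(178,358)),((20,32,34.5),(338,358)),
((-25,-41,34.5),(149,240)),((-25,41,34.5),(362,240)),
((17,-26,46),(189,352)),((17,-14,46),(221,352)),((17,14,46),(293,352)),((17,26,46),(325,352)),
((-108,-52,28),(118,22)),((-108,52,28),(390,21))]
P=np.array([o[0] for o in obs],float);U=np.array([o[1] for o in obs])/2.6+[190,10]-.3
def w(p):
    c,s=np.cos(p[2]),np.sin(p[2]); return np.c_[p[0]+c*P[:,0]-s*P[:,1],p[1]+s*P[:,0]+c*P[:,1],P[:,2]]
f=lambda p:(proj(im,w(p))-U).ravel()
s=least_squares(f,[567,174,-.09],loss="soft_l1")
print(s.x,np.degrees(s.x[2])); print(np.round(f(s.x).reshape(-1,2),1))
E
python3 st.py
```

```text
[ 5.66645650e+02  1.78336955e+02 -8.60175674e-02] -4.928443575397486
[[-0.2  0.1]
 [-0.1 -0.3]
 [-0.3 -0. ]
 [-0.3 -0.5]
 [ 0.5  0.7]
 [ 0.1  0.1]
 [ 0.3  0.8]
 [-0.   0.7]
 [ 0.1  0.5]
 [-0.3  0.4]
 [-1.2 -3.3]
 [ 1.7 -3.8]]
```

Call:
{"api": "move_arm", "payload": {"targets": [{"xyz": [-0.03, 0, 0.005], "turn": [0, 0, 0.01], "grip": 0.085}, {"xyz": [-0.075, 0, 0.012], "turn": [0, 0, 0.02], "grip": 0.085}, {"xyz": [-0.12, 0, 0.022], "turn": [0, 0, 0.03], "grip": 0.085}, {"xyz": [-0.165, 0, 0.034], "turn": [0, 0, 0.04], "grip": 0.085}, {"xyz": [-0.21, 0, 0.046], "turn": [0, 0, 0.05], "grip": 0.085}, {"xyz": [-0.255, 0, 0.058], "turn": [0, 0, 0.06], "grip": 0.085}, {"xyz": [-0.295, 0, 0.068], "turn": [0, 0, 0.07], "grip": 0.085}, {"xyz": [-0.325, 0, 0.075], "turn": [0, 0, 0.07], "grip": 0.085}, {"xyz": [-0.333, 0, 0.076], "turn": [0, 0, 0.07], "grip": 0.085}, {"xyz": [-0.333, 0, 0.076], "turn": [0, 0, 0.07], "grip": 0.085}]}}

```text
time_s: 4.0
ee_pos: [589.1, -154.7, 180.7]
eef_rot: [[0.158, 0.988, -0.0], [0.988, -0.158, 0.0], [0.0, -0.0, -1.0]]
contact_force: [0.7, 0.4, 0.7]
grip_width: 85.2
```

```bash
python3 - <<'E'
from h import *
import pickle
im=r.get_image("wrist");im=r.get_image("wrist"); save(im,"w3.png"); pickle.dump(im,open("w3.pkl","wb"))
s=r.observe(); print(s["time_s"],s["ee_pos"],s["eef_rot"][:,1])
for th in ["plate_tab","plate_nose","spare_tab"]:
    print(th,[(d["p"],np.round(d["at"])) for d in r.regions_of(im,th)])
E
```

```text
4.1 [ 590.00706092 -152.25400026  180.9631    ] [ 9.88059196e-01 -1.54074128e-01  4.33352806e-04]
plate_tab [(0.87, array([285., 140.])), (0.7, array([460., 126.]))]
plate_nose [(0.89, array([288., 139.])), (0.55, array([462., 126.]))]
spare_tab [(0.8, array([194., 134.]))]
```

View pics/w3.png

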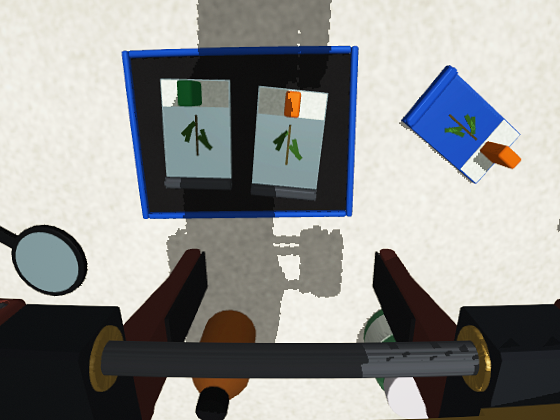

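```bash
python3 - <<'E'
import cv2
a=cv2.imread("pics/w3.png")[75:210,150:350]; cv2.imwrite("pics/w3c.png",cv2.resize(a,None,fx=4,fy=4,interpolation=2))
E
```

```text
(no output)
```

View pics/w3c.png

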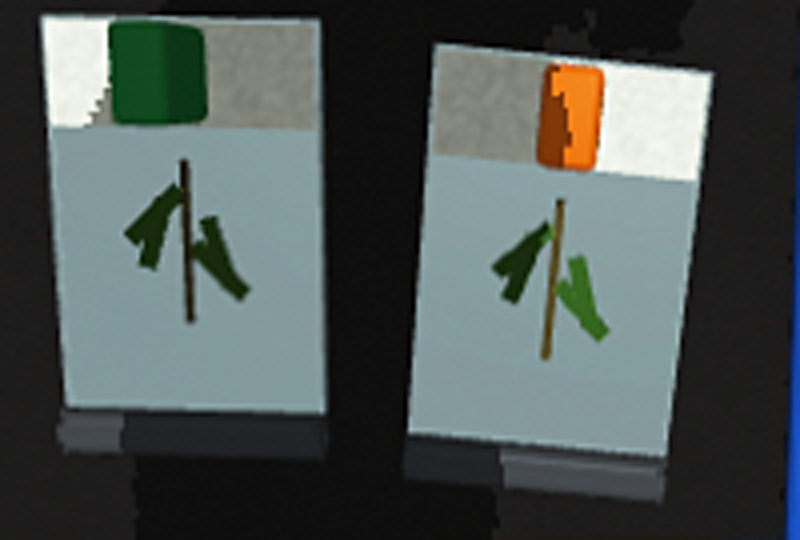

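```bash
python3 - <<'E'
from h import *
import pickle
from scipy.optimize import least_squares
im=pickle.load(open("w3.pkl","rb"))
obs=[((-96,-30,5),(435,44)),((-96,30,5),(713,72)),((-10,-30,5),(408,435)),((-10,30,5),(668,457)),((0,-30,12),(404,478)),((0,30,12),(664,501)),((-106+0,-6,39),None)][:6]
P=np.array([o[0] for o in obs],float);U=np.array([o[1] for o in obs])/4+[150,75]-.4
def w(p,P=P):
    c,s=np.cos(p[2]),np.sin(p[2]); return np.c_[p[0]+c*P[:,0]-s*P[:,1],p[1]+s*P[:,0]+c*P[:,1],P[:,2]+4]
f=lambda p:(proj(im,w(p))-U).ravel()
s=least_squares(f,[588,-157,-.2])
print(s.x,np.degrees(s.x[2])); print(np.round(f(s.x).reshape(-1,2),1))
for z in (5,39):
  T=np.array([[-94,-6,z],[-94,6,z],[-74,6,z],[-74,-6,z]]);print(np.round((proj(im,w(s.x,T))-[149.6,74.6])*4))
tab=w(s.x,np.array([[-84,0,22.]]))[0];print("tab",tab)
st=r.observe();d=tab-st["ee_pos"];R=st["eef_rot"];print(R,st["ee_pos"],st["time_s"]);
g=tab.copy(); g[2]=4+26; print("shift to TCP z30:",R.T@(g-st["ee_pos"]), "turn",-(s.x[2]-np.arctan2(R[1,1],R[0,1])))
E
```

```text
[ 5.94528005e+02 -1.59822955e+02 -2.51945030e-01] -14.435386912073797
[[ 0.  -0.1]
 [-0.1 -0.3]
 [ 0.3 -0.8]
 [-0.2 -0.5]
 [-0.1  0.8]
 [ 0.1  0.9]]
[[546.  64.]
 [601.  69.]
 [592. 164.]
 [537. 158.]]
[[544.  61.]
 [606.  67.]
 [596. 172.]
 [535. 166.]]
tab [ 513.17993663 -138.88275836   26.        ]
[[ 1.53820729e-01  9.88098485e-01  7.53286773e-04]
 [ 9.88098261e-01 -1.53821380e-01  8.99519200e-04]
 [ 1.00468517e-03  6.05956651e-04 -9.99999312e-01]] [ 589.99034735 -152.63194608  180.98664107] 4.25
shift to TCP z30: [  1.61882103 -78.10266085 150.94104454] turn 0.09751047521833817
```

Call:
{"api": "move_arm", "payload": {"targets": [{"xyz": [0, -0.02, 0.02], "turn": [0, 0, 0.03], "grip": 0.04}, {"xyz": [0.001, -0.045, 0.045], "turn": [0, 0, 0.06], "grip": 0.04}, {"xyz": [0.001, -0.068, 0.07], "turn": [0, 0, 0.09], "grip": 0.04}, {"xyz": [0.0015, -0.078, 0.085], "turn": [0, 0, 0.098], "grip": 0.04}, {"xyz": [0.0015, -0.078, 0.09], "turn": [0, 0, 0.098], "grip": 0.04}, {"xyz": [0.0015, -0.078, 0.09], "turn": [0, 0, 0.098], "grip": 0.04}, {"xyz": [0.0015, -0.078, 0.09], "turn": [0, 0, 0.098], "grip": 0.04}]}}

```text
time_s: 4.95
ee_pos: [514.2, -141.2, 91.6]
eef_rot: [[0.252, 0.968, 0.002], [0.968, -0.252, -0.0], [0.0, 0.002, -1.0]]
contact_force: [-0.2, -0.1, 0.3]
grip_width: 40.2
```

```bash
python3 - <<'E'
from h import *
s=r.observe();R=s["eef_rot"];print(s["time_s"],s["ee_pos"],R,s["grip_width"])
print(R.T@(np.array([513.2,-138.9,30])-s["ee_pos"]), -(-.252-np.arctan2(R[1,1],R[0,1])))
im=r.get_image("wrist");save(im,"w4.png")
E
```

```text
4.95 [ 514.22592618 -141.17790981   91.56763478] [[ 2.51995559e-01  9.67725779e-01  2.24813619e-03]
 [ 9.67728336e-01 -2.51995650e-01 -2.47511323e-04]
 [ 3.26997451e-04  2.23795685e-03 -9.99997442e-01]] 40.15307576301549
[ 1.92573657 -1.70462428 61.56460708] -0.002742555447739159
```

View pics/w4.png

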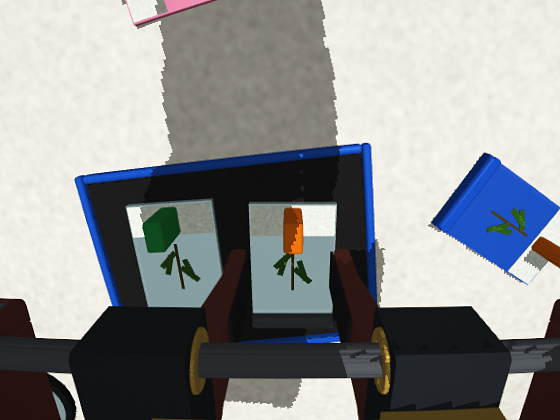

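Call:
{"api": "move_arm", "payload": {"targets": [{"xyz": [0.001, -0.001, 0.015], "grip": 0.04}, {"xyz": [0.0015, -0.0015, 0.03], "grip": 0.04}, {"xyz": [0.0015, -0.0015, 0.045], "grip": 0.04}, {"xyz": [0.0015, -0.0015, 0.056], "grip": 0.04}, {"xyz": [0.0015, -0.0015, 0.0615], "grip": 0.04}, {"xyz": [0.0015, -0.0015, 0.0615], "grip": 0.04}, {"xyz": [0.0015, -0.0015, 0.0615], "grip": 0.04}]}}

```text
invalid input at $.targets[0]: expected keys turn, xyz, grip
```

Call:
{"api": "move_arm", "payload": {"targets": [{"grip": 0.016}, {"grip": 0.008}, {"grip": 0.008}, {"grip": 0.008}, {"grip": 0.008}, {"grip": 0.008}], "grip_force": 25}}

```text
invalid input at $.targets[0]: expected keys turn, xyz, grip
```

Call:
{"api": "move_arm", "payload": {"targets": [{"xyz": [0.001, -0.001, 0.015], "turn": [0, 0, 0], "grip": 0.04}, {"xyz": [0.0015, -0.0015, 0.03], "turn": [0, 0, 0], "grip": 0.04}, {"xyz": [0.0015, -0.0015, 0.045], "turn": [0, 0, 0], "grip": 0.04}, {"xyz": [0.0015, -0.0015, 0.056], "turn": [0, 0, 0], "grip": 0.04}, {"xyz": [0.0015, -0.0015, 0.0615], "turn": [0, 0, 0], "grip": 0.04}, {"xyz": [0.0015, -0.0015, 0.0615], "turn": [0, 0, 0], "grip": 0.04}, {"xyz": [0.0015, -0.0015, 0.0615], "turn": [0, 0, 0], "grip": 0.04}]}}

```text
time_s: 5.7
ee_pos: [511.9, -139.7, 29.6]
eef_rot: [[0.253, 0.967, 0.001], [0.967, -0.253, -0.0], [0.0, 0.001, -1.0]]
contact_force: [0.4, 0.3, 0.3]
grip_width: 40.1
```

Call:
{"api": "move_arm", "payload": {"targets": [{"xyz": [0, 0, 0], "turn": [0, 0, 0], "grip": 0.018}, {"xyz": [0, 0, 0], "turn": [0, 0, 0], "grip": 0.008}, {"xyz": [0, 0, 0], "turn": [0, 0, 0], "grip": 0.008}, {"xyz": [0, 0, 0], "turn": [0, 0, 0], "grip": 0.008}, {"xyz": [0, 0, 0], "turn": [0, 0, 0], "grip": 0.008}, {"xyz": [0, 0, 0], "turn": [0, 0, 0], "grip": 0.008}], "grip_force": 25}}

```text
time_s: 6.3
ee_pos: [511.6, -139.4, 29.4]
eef_rot: [[0.253, 0.967, 0.0], [0.967, -0.253, 0.0], [0.0, 0.0, -1.0]]
contact_force: [0.3, 0.1, 2.9]
grip_width: 12.3
```

```bash
python3 - <<'E'
from h import *
s=r.observe();print(s)
im=r.get_image("wrist");save(im,"w5.png")
E
```

```text
{'time_s': 6.3, 'q': array([-0.02184893,  0.54810845,  0.21538192,  2.06054647, -0.21391169,
        0.55323798,  1.66055222]), 'joint_vel': array([ 0.00126702,  0.00047936, -0.00078627, -0.00079994, -0.00167364,
       -0.00041245,  0.00052263]), 'joint_efforts': array([ 2.56635910e-01, -4.79976940e+01,  4.49169695e+00, -1.51789999e+01,
        9.19273775e-02, -1.43918507e-01,  1.15916329e-03]), 'ee_pos': array([ 511.56823671, -139.43772188,   29.37171908]), 'eef_rot': array([[ 2.52952703e-01,  9.67478594e-01,  3.17295057e-04],
       [ 9.67478624e-01, -2.52952753e-01,  1.30876928e-04],
       [ 2.06881285e-04,  2.73870513e-04, -9.99999941e-01]]), 'contact_force': array([0.31507588, 0.14719813, 2.90500506]), 'moment': array([0.10805644, 0.13099543, 0.05198834]), 'grip_width': 12.333683159915674}
```

View pics/w5.png

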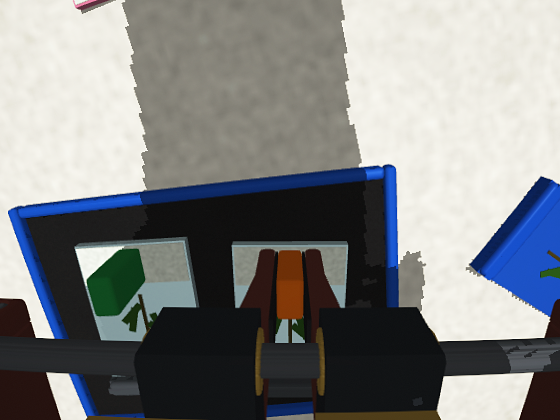

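Call:
{"api": "move_arm", "payload": {"targets": [{"xyz": [0, 0, -0.004], "turn": [0, 0, 0], "grip": 0.008}, {"xyz": [0, 0, -0.012], "turn": [0, 0, 0], "grip": 0.008}, {"xyz": [0, 0, -0.025], "turn": [0, 0, 0], "grip": 0.008}, {"xyz": [0, 0, -0.042], "turn": [0, 0, 0], "grip": 0.008}, {"xyz": [0, 0, -0.06], "turn": [0, 0, 0], "grip": 0.008}, {"xyz": [0, 0, -0.075], "turn": [0, 0, 0], "grip": 0.008}, {"xyz": [0, 0, -0.085], "turn": [0, 0, 0], "grip": 0.008}, {"xyz": [0, 0, -0.09], "turn": [0, 0, 0], "grip": 0.008}, {"xyz": [0, 0, -0.09], "turn": [0, 0, 0], "grip": 0.008}], "grip_force": 40}}

```text
time_s: 7.25
ee_pos: [511.7, -139.6, 119.9]
eef_rot: [[0.253, 0.967, 0.001], [0.967, -0.253, -0.0], [0.0, 0.001, -1.0]]
contact_force: [0.8, 0.2, -0.8]
grip_width: 11.8
```

```bash
python3 - <<'E'
from h import *
s=r.observe();print(s["ee_pos"],s["contact_force"],s["moment"],s["grip_width"],s["time_s"])
for n in["wrist","scene"]:
  im=r.get_image(n);save(im,n[0]+"6.png")
E
```

```text
[ 511.69841671 -139.59133019  119.87150689] [ 0.79937937  0.24611708 -0.82829777] [-0.0034378  -0.00113915 -0.02015281] 11.813235774609247 7.25
```

View pics/w6.png

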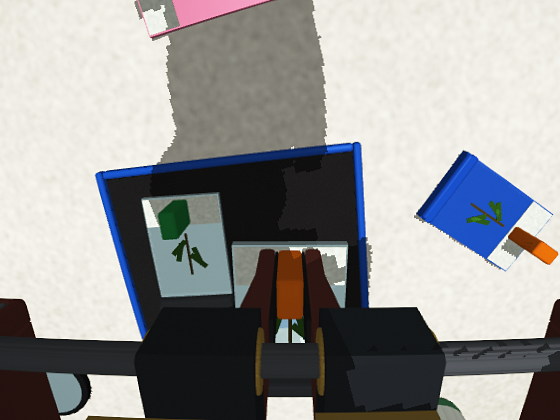

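Call:
{"api": "move_arm", "payload": {"targets": [{"xyz": [0.012, -0.004, 0], "turn": [0, 0, -0.007], "grip": 0.008}, {"xyz": [0.036, -0.013, 0], "turn": [0, 0, -0.02], "grip": 0.008}, {"xyz": [0.07, -0.027, 0], "turn": [0, 0, -0.04], "grip": 0.008}, {"xyz": [0.11, -0.042, 0], "turn": [0, 0, -0.06], "grip": 0.008}, {"xyz": [0.152, -0.058, 0], "turn": [0, 0, -0.085], "grip": 0.008}, {"xyz": [0.194, -0.074, 0], "turn": [0, 0, -0.108], "grip": 0.008}, {"xyz": [0.234, -0.089, 0], "turn": [0, 0, -0.13], "grip": 0.008}, {"xyz": [0.27, -0.102, 0], "turn": [0, 0, -0.15], "grip": 0.008}, {"xyz": [0.294, -0.112, 0], "turn": [0, 0, -0.164], "grip": 0.008}, {"xyz": [0.306, -0.116, 0], "turn": [0, 0, -0.17], "grip": 0.008}]}}

```text
time_s: 8.35
ee_pos: [475.0, 189.5, 118.6]
eef_rot: [[0.08, 0.997, -0.001], [0.997, -0.08, 0.001], [0.0, -0.001, -1.0]]
contact_force: [-0.5, 0.7, -1.1]
grip_width: 11.6
```

```bash
cat > where.py <<'E'
from h import *
s=r.observe();R=s["eef_rot"];th=-.086;c,n=np.cos(th),np.sin(th);S=np.array([[c,-n,0],[n,c,0],[0,0,1]])
print("t",s["time_s"],"TCP in stage",np.round(S.T@(s["ee_pos"]-[566.6,178.3,0]),2),"yaw rel",round(np.arctan2(R[1,1],R[0,1])-th,4),"F stage",np.round(S.T@s["contact_force"],2),"M",np.round(s["moment"],3),"g",round(s["grip_width"],1))
print("tooly z",R[2,1],"toolx z",R[2,0])
E
python3 where.py; python3 - <<'E'
from h import *
import pickle
im=r.get_image("wrist");im=r.get_image("wrist");save(im,"w7.png");pickle.dump(im,open("w7.pkl","wb"))
im=r.get_image("top");save(im,"t7.png")
E
python3 where.py
```

```text
t 8.35 TCP in stage [-92.21   3.25 118.56] yaw rel 0.0054 F stage [-0.53  0.7  -1.07] M [ 0.046 -0.033  0.017] g 11.6
tooly z -0.0014183168058009203 toolx z 0.0004949032474011193
t 8.5 TCP in stage [-90.69  -0.37 118.75] yaw rel 0.001 F stage [ 0.03  0.12 -1.46] M [-0.003  0.043 -0.01 ] g 11.5
tooly z -0.0006805475903603344 toolx z -0.0007854311982990274
```

View pics/w7.png

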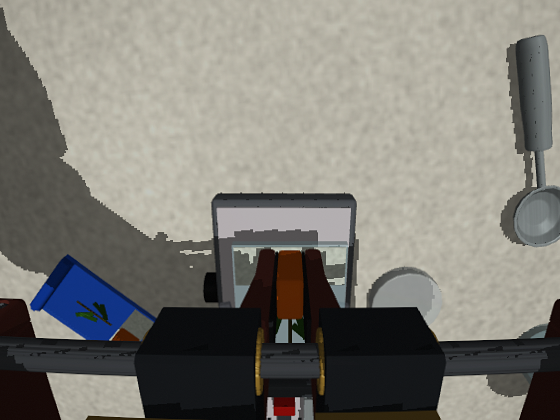

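View pics/t7.png

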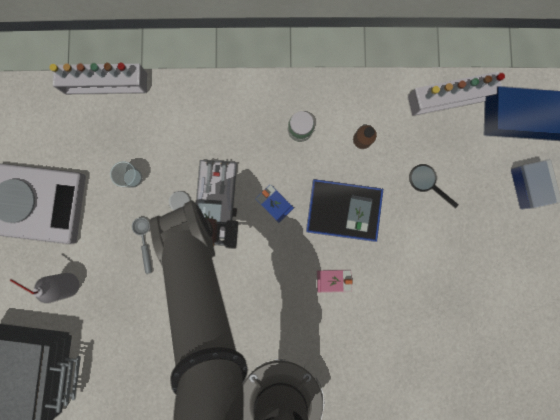

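```bash
python3 - <<'E'
from h import *
import pickle
im=pickle.load(open("w7.pkl","rb"));print(im["cx"],im["cy"])
a=im["pixels"][185:310,190:380,::-1];cv2.imwrite("pics/w7c.png",cv2.resize(a,None,fx=4,fy=4,interpolation=2))
def st(X):
    th=-.086;c,n=np.cos(th),np.sin(th); d=X-np.array([566.6,178.3,0]);return np.round([c*d[0]+n*d[1],-n*d[0]+c*d[1],X[2]],1)
for x in (217.5,352): print(st(onz(im,x,208,30)))
for x in (232,348): print(st(onz(im,x,243,94+5)))
print(proj(im,[[476.6+8,186.1,130]]))
E
```

```text
289.55791491659875 208.74986088938303
[-100.3  -46.7   30. ]
[-100.7   47.6   30. ]
[-103.2  -25.8   99. ]
[-103.4   33.8   99. ]
[[282.6048637  313.03785154]]
```

View pics/w7c.png

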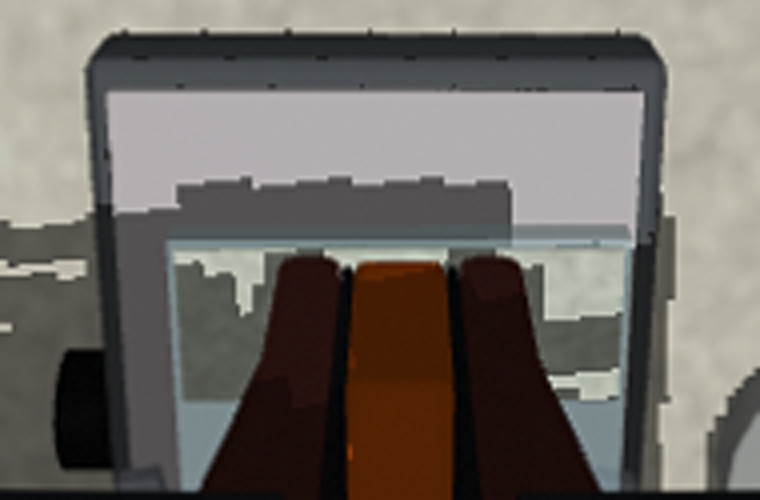

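```bash
python3 - <<'E'
from h import *
import pickle
s0=r.observe();im=r.get_image("wrist");s=r.observe();pickle.dump(im,open("w8.pkl","wb"));save(im,"w8.png")
for I in(im,):
  R=np.array(I["R"]);t=np.array(I["t"]);T=s0["eef_rot"];print(s0["ee_pos"],s["ee_pos"],-R.T@t,T.T@(-R.T@t-s0["ee_pos"]));print(R@T)
for f in("w2","w3","w7"):
  I=pickle.load(open(f+".pkl","rb"));R=np.array(I["R"]);t=np.array(I["t"]);print(f,-R.T@t)
a=im["pixels"][185:310,190:380,::-1];cv2.imwrite("pics/w8c.png",cv2.resize(a,None,fx=4,fy=4,interpolation=2))
E
```

```text
[476.21777243 185.7188852  118.75240965] [476.4551711  184.49956797 118.81643465] [393.47133035 192.94636619 267.41924766] [ 5.79347538e-02 -8.31624562e+01 -1.48610368e+02]
[[ 9.99997712e-01  2.08931333e-03  4.58608104e-04]
 [-1.85303398e-03  9.53242273e-01 -3.02201481e-01]
 [-1.06855821e-03  3.02199939e-01  9.53243964e-01]]
w2 [536.48658749 182.60326502 405.12220895]
w3 [ 507.5370929  -140.23430964  329.47360253]
w7 [392.60277333 196.71861133 267.36615312]
```

View pics/w8c.png

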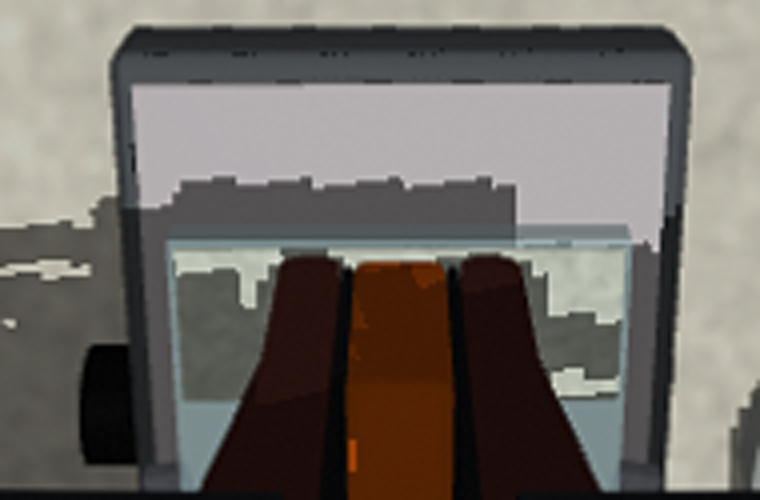

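```bash
python3 where.py; python3 - <<'E'
from h import *
import pickle
im=pickle.load(open("w8.pkl","rb"))
def st(X):
    th=-.086;c,n=np.cos(th),np.sin(th); d=X-np.array([566.6,178.3,0]);return np.round([c*d[0]+n*d[1],-n*d[0]+c*d[1],X[2]],1)
for x in (131,670): print(st(onz(im,190+x/4-.4,185+84/4-.4,30)))
for x in (168,630): print(st(onz(im,190+x/4-.4,185+241/4-.4,118.75-25.4+5)))
E
```

```text
t 8.55 TCP in stage [-90.34  -1.57 118.82] yaw rel -0.001 F stage [ 0.23  0.5  -0.76] M [0.035 0.059 0.024] g 12.0
tooly z -0.0005740814655308614 toolx z -0.0011664467058007666
[-101.   -47.7   30. ]
[-100.9   46.6   30. ]
[-100.7  -30.5   98.4]
[-100.7   29.2   98.4]
```

Call:
{"api": "move_arm", "payload": {"targets": [{"xyz": [0, 0, 0.008], "turn": [0, 0, 0], "grip": 0.008}, {"xyz": [0, 0, 0.022], "turn": [0, 0, 0], "grip": 0.008}, {"xyz": [0, 0, 0.037], "turn": [0, 0, 0], "grip": 0.008}, {"xyz": [0, 0, 0.048], "turn": [0, 0, 0], "grip": 0.008}, {"xyz": [0, 0, 0.055], "turn": [0, 0, 0], "grip": 0.008}, {"xyz": [0, 0, 0.059], "turn": [0, 0, 0], "grip": 0.008}, {"xyz": [0, 0, 0.06], "turn": [0, 0, 0], "grip": 0.008}, {"xyz": [0, 0, 0.06], "turn": [0, 0, 0], "grip": 0.008}]}}

```text
time_s: 9.35
ee_pos: [476.8, 185.9, 59.3]
eef_rot: [[0.086, 0.996, 0.0], [0.996, -0.086, 0.0], [0.0, 0.0, -1.0]]
contact_force: [0.4, 0.1, -1.6]
grip_width: 12.1
```

```bash
python3 where.py
```

```text
t 9.35 TCP in stage [-90.15  -0.19  59.31] yaw rel 0.0 F stage [ 0.37  0.12 -1.58] M [ 0.027  0.085 -0.055] g 12.1
tooly z 0.00024138870348634225 toolx z 0.0001690041902289215
```

Call:
{"api": "move_arm", "payload": {"targets": [{"xyz": [0, 0, 0.0015], "turn": [0, 0, 0], "grip": 0.008}, {"xyz": [0, 0, 0.0025], "turn": [0, 0, 0], "grip": 0.008}, {"xyz": [0, 0, 0.003], "turn": [0, 0, 0], "grip": 0.008}, {"xyz": [0, 0, 0.003], "turn": [0, 0, 0], "grip": 0.008}]}}

```text
time_s: 9.75
ee_pos: [476.6, 185.9, 56.2]
eef_rot: [[0.086, 0.996, 0.0], [0.996, -0.086, 0.0], [0.0, 0.0, -1.0]]
contact_force: [-1.2, -0.3, -1.4]
grip_width: 11.7
```

Call:
{"api": "move_arm", "payload": {"targets": [{"xyz": [0, 0, 0.0004], "turn": [0, 0, 0], "grip": 0.008}, {"xyz": [0, 0, 0.0007], "turn": [0, 0, 0], "grip": 0.008}, {"xyz": [0, 0, 0.0007], "turn": [0, 0, 0], "grip": 0.008}]}}

```text
time_s: 10.05
ee_pos: [476.6, 185.9, 55.4]
eef_rot: [[0.086, 0.996, -0.0], [0.996, -0.086, 0.0], [0.0, -0.0, -1.0]]
contact_force: [0.2, 0.6, -1.7]
grip_width: 11.9
```

Call:
{"api": "move_arm", "payload": {"targets": [{"xyz": [0, 0, 0.0003], "turn": [0, 0, 0], "grip": 0.008}, {"xyz": [0, 0, 0.0005], "turn": [0, 0, 0], "grip": 0.008}, {"xyz": [0, 0, 0.0005], "turn": [0, 0, 0], "grip": 0.008}]}}

```text
time_s: 10.35
ee_pos: [476.6, 185.9, 55.3]
eef_rot: [[0.086, 0.996, -0.0], [0.996, -0.086, 0.0], [0.0, -0.0, -1.0]]
contact_force: [-1.2, -0.2, 4.8]
grip_width: 11.7
```

```bash
python3 where.py
```

```text
t 10.35 TCP in stage [-90.31  -0.17  55.34] yaw rel 0.0001 F stage [-1.19 -0.27  4.85] M [-0.067  0.382  0.019] g 11.7
tooly z -3.399495814859577e-05 toolx z 0.00019272379240724649
```

Call:
{"api": "move_arm", "payload": {"targets": [{"xyz": [0, 0.001, -0.0002], "turn": [0, 0, 0], "grip": 0.008}, {"xyz": [0, 0.003, -0.0002], "turn": [0, 0, 0], "grip": 0.008}, {"xyz": [0, 0.006, -0.0002], "turn": [0, 0, 0], "grip": 0.008}, {"xyz": [0, 0.01, -0.0002], "turn": [0, 0, 0], "grip": 0.008}, {"xyz": [0, 0.014, -0.0002], "turn": [0, 0, 0], "grip": 0.008}, {"xyz": [0, 0.018, -0.0002], "turn": [0, 0, 0], "grip": 0.008}, {"xyz": [0, 0.021, -0.0002], "turn": [0, 0, 0], "grip": 0.008}, {"xyz": [0, 0.023, -0.0002], "turn": [0, 0, 0], "grip": 0.008}, {"xyz": [0, 0.024, -0.0002], "turn": [0, 0, 0], "grip": 0.008}, {"xyz": [0, 0.024, -0.0002], "turn": [0, 0, 0], "grip": 0.008}]}}

```text
time_s: 11.35
ee_pos: [501.0, 184.0, 55.4]
eef_rot: [[0.086, 0.996, 0.0], [0.996, -0.086, 0.0], [0.0, 0.0, -1.0]]
contact_force: [-1.9, -0.1, 4.8]
grip_width: 11.8
```

```bash
python3 where.py
```

```text
t 11.35 TCP in stage [-6.586e+01  2.000e-02  5.537e+01] yaw rel 0.0002 F stage [-1.89 -0.27  4.84] M [0.115 0.412 0.035] g 11.8
tooly z 0.0004223077425712233 toolx z 0.0003915295604604528
```

Call:
{"api": "move_arm", "payload": {"targets": [{"xyz": [0, 0.001, -0.0001], "turn": [0, 0, 0], "grip": 0.008}, {"xyz": [0, 0.002, -0.0001], "turn": [0, 0, 0], "grip": 0.008}, {"xyz": [0, 0.003, -0.0001], "turn": [0, 0, 0], "grip": 0.008}, {"xyz": [0, 0.004, -0.0001], "turn": [0, 0, 0], "grip": 0.008}, {"xyz": [0, 0.004, -0.0001], "turn": [0, 0, 0], "grip": 0.008}]}}

```text
time_s: 11.85
ee_pos: [504.8, 183.6, 55.4]
eef_rot: [[0.086, 0.996, 0.0], [0.996, -0.086, 0.0], [0.0, 0.0, -1.0]]
contact_force: [-1.5, 0.6, 5.0]
grip_width: 11.8
```

```bash
python3 where.py
```

```text
t 11.85 TCP in stage [-6.198e+01 -4.000e-02  5.537e+01] yaw rel 0.0002 F stage [-1.57  0.42  4.97] M [0.14  0.314 0.023] g 11.8
tooly z 0.00039051848790942837 toolx z 0.0002698334609686662
```

Call:
{"api": "move_arm", "payload": {"targets": [{"xyz": [0, 0.001, 0], "turn": [0, 0, 0], "grip": 0.008}, {"xyz": [0, 0.002, 0], "turn": [0, 0, 0], "grip": 0.008}, {"xyz": [0, 0.003, 0], "turn": [0, 0, 0], "grip": 0.008}, {"xyz": [0, 0.004, 0], "turn": [0, 0, 0], "grip": 0.008}, {"xyz": [0, 0.005, 0], "turn": [0, 0, 0], "grip": 0.008}, {"xyz": [0, 0.005, 0], "turn": [0, 0, 0], "grip": 0.008}]}}

```text
time_s: 12.45
ee_pos: [507.6, 183.4, 55.4]
eef_rot: [[0.085, 0.996, -0.004], [0.996, -0.085, -0.0], [-0.0, -0.004, -1.0]]
contact_force: [-9.5, -0.7, 11.9]
grip_width: 11.7
```

```bash
python3 where.py
```

```text
t 12.45 TCP in stage [-5.927e+01  1.000e-02  5.538e+01] yaw rel 0.001 F stage [-9.36 -1.54 11.87] M [0.169 1.563 0.007] g 11.7
tooly z -0.003581481498201492 toolx z -0.0003912741828624107
```

Call:
{"api": "move_arm", "payload": {"targets": [{"xyz": [0, 0.0005, -0.0001], "turn": [0, 0, 0], "grip": 0.008}, {"xyz": [0, 0.001, -0.0002], "turn": [0, 0, 0], "grip": 0.008}, {"xyz": [0, 0.0015, -0.0003], "turn": [0, 0, 0], "grip": 0.008}, {"xyz": [0, 0.002, -0.0003], "turn": [0, 0, 0], "grip": 0.008}]}}

```text
time_s: 12.85
ee_pos: [509.2, 183.2, 55.4]
eef_rot: [[0.085, 0.996, -0.004], [0.996, -0.085, -0.0], [-0.001, -0.004, -1.0]]
contact_force: [-9.2, 0.3, 10.2]
grip_width: 11.4
```

```bash
python3 where.py
```

```text
t 12.85 TCP in stage [-5.758e+01 -3.000e-02  5.538e+01] yaw rel 0.0012 F stage [-9.19 -0.52 10.23] M [ 0.285  1.483 -0.017] g 11.4
tooly z -0.004069542727923689 toolx z -0.0006402267096673507
```

Call:
{"api": "move_arm", "payload": {"targets": [{"xyz": [0, 0.0007, -0.0001], "turn": [0, 0, 0], "grip": 0.008}, {"xyz": [0, 0.0014, -0.0002], "turn": [0, 0, 0], "grip": 0.008}, {"xyz": [0, 0.0021, -0.0002], "turn": [0, 0, 0], "grip": 0.008}, {"xyz": [0, 0.0028, -0.0002], "turn": [0, 0, 0], "grip": 0.008}, {"xyz": [0, 0.0035, -0.0002], "turn": [0, 0, 0], "grip": 0.008}, {"xyz": [0, 0.004, -0.0002], "turn": [0, 0, 0], "grip": 0.008}]}}

```text
time_s: 13.45
ee_pos: [512.8, 182.8, 55.4]
eef_rot: [[0.085, 0.996, -0.005], [0.996, -0.085, -0.001], [-0.001, -0.005, -1.0]]
contact_force: [-10.6, 0.9, 9.7]
grip_width: 11.7
```

```bash
python3 where.py
```

```text
t 13.45 TCP in stage [-54.01  -0.12  55.39] yaw rel 0.0012 F stage [-10.68  -0.03   9.75] M [0.336 1.691 0.055] g 11.7
tooly z -0.004880918443806042 toolx z -0.000925691379149025
```

Call:
{"api": "move_arm", "payload": {"targets": [{"xyz": [0, 0.0007, -0.0001], "turn": [0, 0, 0], "grip": 0.008}, {"xyz": [0, 0.0014, -0.0001], "turn": [0, 0, 0], "grip": 0.008}, {"xyz": [0, 0.0021, -0.0001], "turn": [0, 0, 0], "grip": 0.008}, {"xyz": [0, 0.0028, -0.0001], "turn": [0, 0, 0], "grip": 0.008}, {"xyz": [0, 0.0035, -0.0001], "turn": [0, 0, 0], "grip": 0.008}, {"xyz": [0, 0.004, -0.0001], "turn": [0, 0, 0], "grip": 0.008}]}}

```text
time_s: 14.05
ee_pos: [516.0, 182.5, 55.4]
eef_rot: [[0.084, 0.996, -0.006], [0.996, -0.084, -0.001], [-0.001, -0.006, -1.0]]
contact_force: [-11.2, 1.1, 10.8]
grip_width: 12.4
```

```bash
python3 where.py
```

```text
t 14.05 TCP in stage [-50.75  -0.15  55.38] yaw rel 0.0014 F stage [-11.3    0.12  10.82] M [0.33  1.984 0.024] g 12.4
tooly z -0.00626395075883375 toolx z -0.001244927241904772
```

Call:
{"api": "move_arm", "payload": {"targets": [{"xyz": [0, 0.0007, -0.0001], "turn": [0, 0, 0], "grip": 0.008}, {"xyz": [0, 0.0014, -0.0002], "turn": [0, 0, 0], "grip": 0.008}, {"xyz": [0, 0.0021, -0.0002], "turn": [0, 0, 0], "grip": 0.008}, {"xyz": [0, 0.0028, -0.0002], "turn": [0, 0, 0], "grip": 0.008}, {"xyz": [0, 0.0035, -0.0002], "turn": [0, 0, 0], "grip": 0.008}, {"xyz": [0, 0.004, -0.0002], "turn": [0, 0, 0], "grip": 0.008}]}}

```text
time_s: 14.65
ee_pos: [518.8, 182.2, 55.3]
eef_rot: [[0.084, 0.996, -0.009], [0.996, -0.084, -0.001], [-0.002, -0.009, -1.0]]
contact_force: [-14.8, 0.4, 13.1]
grip_width: 11.9
```

```bash
python3 where.py
```

```text
t 14.65 TCP in stage [-47.98  -0.2   55.33] yaw rel 0.0017 F stage [-14.78  -0.87  13.07] M [ 0.381  2.722 -0.03 ] g 11.9
tooly z -0.008638532903454278 toolx z -0.0017975638852635546
```

Call:
{"api": "move_arm", "payload": {"targets": [{"xyz": [0, 0.0005, -0.0001], "turn": [0, 0, 0], "grip": 0.008}, {"xyz": [0, 0.001, -0.0002], "turn": [0, 0, 0], "grip": 0.008}, {"xyz": [0, 0.0015, -0.0002], "turn": [0, 0, 0], "grip": 0.008}, {"xyz": [0, 0.002, -0.0002], "turn": [0, 0, 0], "grip": 0.008}]}}

```text
time_s: 15.05
ee_pos: [523.4, 181.6, 55.4]
eef_rot: [[0.085, 0.996, -0.004], [0.996, -0.085, -0.001], [-0.001, -0.004, -1.0]]
contact_force: [-3.6, -0.0, -1.2]
grip_width: 11.7
```

```bash
python3 where.py
```

```text
t 15.05 TCP in stage [-43.3   -0.41  55.39] yaw rel 0.001 F stage [-3.6  -0.33 -1.15] M [0.152 0.752 0.019] g 11.7
tooly z -0.003536611229073895 toolx z -0.0011104631214689685
```

Call:
{"api": "move_arm", "payload": {"targets": [{"xyz": [0, 0.0007, 0.0001], "turn": [0, 0, 0], "grip": 0.008}, {"xyz": [0, 0.0014, 0.0001], "turn": [0, 0, 0], "grip": 0.008}, {"xyz": [0, 0.0021, 0.0001], "turn": [0, 0, 0], "grip": 0.008}, {"xyz": [0, 0.0028, 0.0001], "turn": [0, 0, 0], "grip": 0.008}, {"xyz": [0, 0.0035, 0.0001], "turn": [0, 0, 0], "grip": 0.008}, {"xyz": [0, 0.004, 0.0001], "turn": [0, 0, 0], "grip": 0.008}]}}

```text
time_s: 15.65
ee_pos: [530.3, 181.2, 56.3]
eef_rot: [[0.086, 0.996, 0.002], [0.996, -0.086, 0.0], [0.0, 0.001, -1.0]]
contact_force: [1.0, 0.3, -5.5]
grip_width: 11.6
```

```bash
python3 where.py;python3 -c "
from h import *
im=r.get_image('scene');save(im,'s9.png')
a=im['pixels'][210:310,240:370,::-1];cv2.imwrite('pics/s9c.png',cv2.resize(a,None,fx=6,fy=6,interpolation=2))"
```

```text
t 15.65 TCP in stage [-36.39  -0.27  56.27] yaw rel -0.0003 F stage [ 0.92  0.41 -5.54] M [ 0.041  0.133 -0.014] g 11.6
tooly z 0.0014849442625860577 toolx z 0.0002591050794308833
```

View pics/s9c.png

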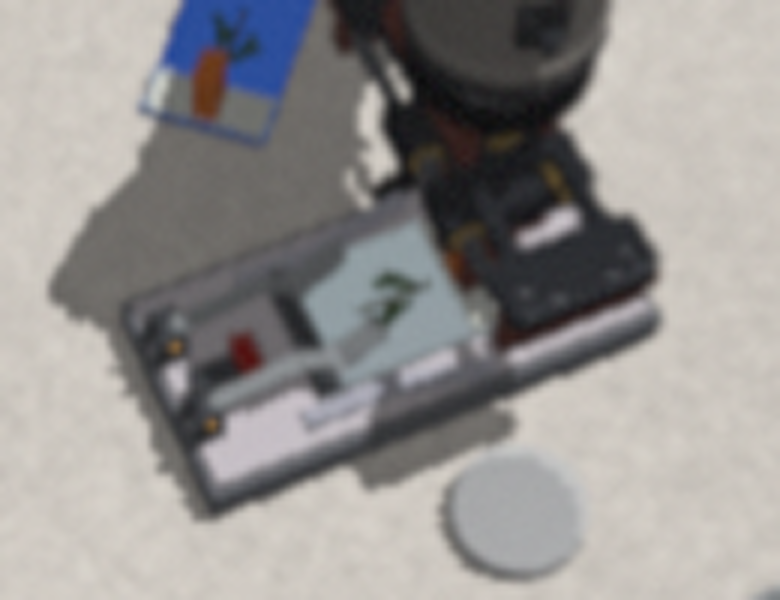

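Call:
{"api": "move_arm", "payload": {"targets": [{"xyz": [0, 0, 0.0004], "turn": [0, 0, 0], "grip": 0.008}, {"xyz": [0, 0.0005, 0.0008], "turn": [0, 0, 0], "grip": 0.008}, {"xyz": [0, 0.001, 0.001], "turn": [0, 0, 0], "grip": 0.008}, {"xyz": [0, 0.0015, 0.001], "turn": [0, 0, 0], "grip": 0.008}, {"xyz": [0, 0.002, 0.001], "turn": [0, 0, 0], "grip": 0.008}, {"xyz": [0, 0.003, 0.001], "turn": [0, 0, 0], "grip": 0.008}, {"xyz": [0, 0.004, 0.001], "turn": [0, 0, 0], "grip": 0.008}]}}

```text
time_s: 16.4
ee_pos: [533.6, 181.2, 55.4]
eef_rot: [[0.086, 0.996, 0.0], [0.996, -0.086, 0.0], [0.0, 0.0, -1.0]]
contact_force: [-0.2, -0.3, 1.2]
grip_width: 12.0
```

```bash
python3 where.py
```

```text
t 16.4 TCP in stage [-33.17   0.09  55.36] yaw rel 0.0003 F stage [-0.13 -0.29  1.19] M [ 0.076  0.573 -0.024] g 12.0
tooly z 0.00011802117386714769 toolx z 0.00036813694699046876
```

Call:
{"api": "move_arm", "payload": {"targets": [{"xyz": [0, 0.0007, 0], "turn": [0, 0, 0], "grip": 0.008}, {"xyz": [0, 0.0014, 0], "turn": [0, 0, 0], "grip": 0.008}, {"xyz": [0, 0.0021, 0], "turn": [0, 0, 0], "grip": 0.008}, {"xyz": [0, 0.0028, 0], "turn": [0, 0, 0], "grip": 0.008}, {"xyz": [0, 0.0035, 0], "turn": [0, 0, 0], "grip": 0.008}]}}

```text
time_s: 16.9
ee_pos: [535.7, 180.9, 55.3]
eef_rot: [[0.085, 0.996, -0.002], [0.996, -0.085, 0.0], [-0.0, -0.002, -1.0]]
contact_force: [-6.3, 0.7, 8.5]
grip_width: 11.8
```

```bash
python3 where.py; python3 - <<'E'
from h import *
import pickle
im=pickle.load(open("w2.pkl","rb"))
def st(X):
    th=-.086;c,n=np.cos(th),np.sin(th); d=X-np.array([566.6,178.3,0]);return np.round([c*d[0]+n*d[1],-n*d[0]+c*d[1],X[2]],1)
for row in (465,472,497):
  for z in (30,44): print(row,z,st(onz(im,190+258/2.6,10+row/2.6,z)))
a=im["pixels"][140:230,240:340,::-1];cv2.imwrite("pics/w2d.png",cv2.resize(a,None,fx=6,fy=6,interpolation=2))
im=r.get_image("scene");a=im["pixels"][210:310,240:370,::-1];cv2.imwrite("pics/s10c.png",cv2.resize(a,None,fx=6,fy=6,interpolation=2))
im=r.get_image("wrist");save(im,"w10.png")
E
```

```text
t 16.9 TCP in stage [-3.098e+01 -2.000e-02  5.533e+01] yaw rel 0.0006 F stage [-6.36  0.11  8.54] M [0.036 1.575 0.009] g 11.8
tooly z -0.002275136492427283 toolx z -0.00016413739390951535
465 30 [65.9  0.3 30. ]
465 44 [62.3  0.3 44. ]
472 30 [68.9  0.3 30. ]
472 44 [65.2  0.3 44. ]
497 30 [79.9  0.2 30. ]
497 44 [75.8  0.2 44. ]
```

View pics/s10c.png

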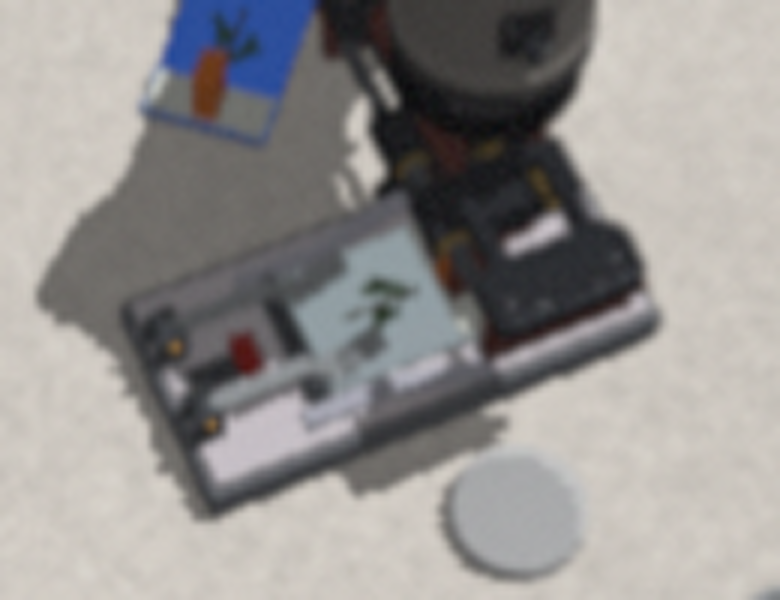

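View pics/w2d.png

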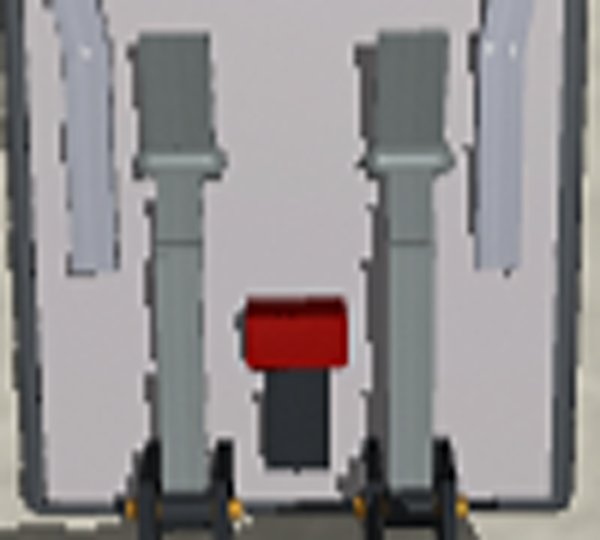

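View pics/w10.png

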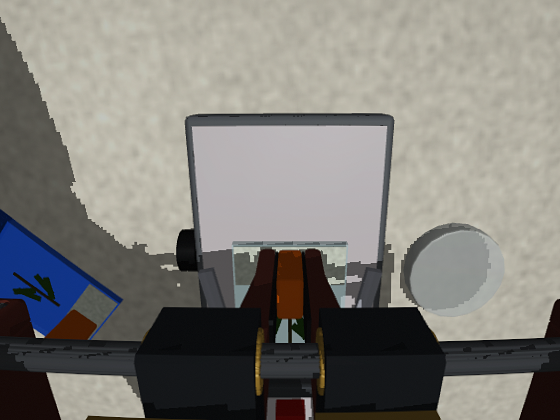

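Call:
{"api": "move_arm", "payload": {"targets": [{"xyz": [0, 0, -0.0002], "turn": [0, 0, 0], "grip": 0.008}, {"xyz": [0, 0.0005, -0.0004], "turn": [0, 0, 0], "grip": 0.008}, {"xyz": [0, 0.001, -0.0005], "turn": [0, 0, 0], "grip": 0.008}, {"xyz": [0, 0.001, -0.0005], "turn": [0, 0, 0], "grip": 0.008}]}}

```text
time_s: 17.4
ee_pos: [537.5, 180.6, 55.4]
eef_rot: [[0.086, 0.996, -0.001], [0.996, -0.086, -0.0], [-0.0, -0.001, -1.0]]
contact_force: [-3.2, 0.4, 0.7]
grip_width: 12.0
```

```bash
python3 where.py
```

```text
t 17.4 TCP in stage [-29.18  -0.23  55.36] yaw rel 0.0003 F stage [-3.2   0.11  0.72] M [0.148 1.086 0.019] g 12.0
tooly z -0.0007529006757195291 toolx z -0.0002624535678965979
```

Call:
{"api": "move_arm", "payload": {"targets": [{"xyz": [0, 0.0005, 0], "turn": [0, 0, 0], "grip": 0.008}, {"xyz": [0, 0.001, 0], "turn": [0, 0, 0], "grip": 0.008}, {"xyz": [0, 0.0015, 0], "turn": [0, 0, 0], "grip": 0.008}, {"xyz": [0, 0.002, 0], "turn": [0, 0, 0], "grip": 0.008}, {"xyz": [0, 0.002, 0], "turn": [0, 0, 0], "grip": 0.008}]}}

```text
time_s: 17.9
ee_pos: [540.0, 180.2, 55.4]
eef_rot: [[0.086, 0.996, 0.0], [0.996, -0.086, -0.0], [-0.0, 0.0, -1.0]]
contact_force: [-1.5, 0.4, -4.0]
grip_width: 11.7
```

```bash
python3 where.py
```

```text
t 17.9 TCP in stage [-26.66  -0.42  55.38] yaw rel 0.0 F stage [-1.53  0.26 -4.02] M [ 0.024  0.593 -0.007] g 11.7
tooly z 0.00011071931315543841 toolx z -0.00027347841339540776
```

Call:
{"api": "move_arm", "payload": {"targets": [{"xyz": [0, 0.0005, 0.0001], "turn": [0, 0, 0], "grip": 0.008}, {"xyz": [0, 0.001, 0.0001], "turn": [0, 0, 0], "grip": 0.008}, {"xyz": [0, 0.0015, 0.0001], "turn": [0, 0, 0], "grip": 0.008}, {"xyz": [0, 0.002, 0.0001], "turn": [0, 0, 0], "grip": 0.008}, {"xyz": [0, 0.0025, 0.0001], "turn": [0, 0, 0], "grip": 0.008}]}}

```text
time_s: 18.4
ee_pos: [542.4, 180.2, 55.5]
eef_rot: [[0.086, 0.996, 0.0], [0.996, -0.086, -0.0], [-0.0, 0.0, -1.0]]
contact_force: [-1.3, -0.0, -4.5]
grip_width: 11.6
```

```bash
python3 where.py
```

```text
t 18.4 TCP in stage [-24.26  -0.22  55.48] yaw rel 0.0001 F stage [-1.29 -0.16 -4.45] M [ 0.077  0.561 -0.003] g 11.6
tooly z 2.2489044489966393e-05 toolx z -2.744216333300776e-05
```

Nose about 61; still free.

Call:
{"api": "move_arm", "payload": {"targets": [{"xyz": [0, 0.0005, 0.0001], "turn": [0, 0, 0], "grip": 0.008}, {"xyz": [0, 0.001, 0.0001], "turn": [0, 0, 0], "grip": 0.008}, {"xyz": [0, 0.0015, 0.0001], "turn": [0, 0, 0], "grip": 0.008}, {"xyz": [0, 0.002, 0.0001], "turn": [0, 0, 0], "grip": 0.008}]}}

```text
time_s: 18.8
ee_pos: [544.4, 180.0, 55.4]
eef_rot: [[0.086, 0.996, -0.0], [0.996, -0.086, 0.0], [0.0, -0.0, -1.0]]
contact_force: [-1.3, -0.1, -5.4]
grip_width: 11.7
```

```bash
python3 where.py
```

```text
t 18.8 TCP in stage [-22.28  -0.19  55.44] yaw rel 0.0001 F stage [-1.34 -0.17 -5.37] M [0.082 0.573 0.043] g 11.7
tooly z -1.630774067411596e-05 toolx z 2.0221402464348305e-06
```

Call:
{"api": "move_arm", "payload": {"targets": [{"xyz": [0, 0.0004, 0.0001], "turn": [0, 0, 0], "grip": 0.008}, {"xyz": [0, 0.0008, 0.0002], "turn": [0, 0, 0], "grip": 0.008}, {"xyz": [0, 0.0012, 0.0002], "turn": [0, 0, 0], "grip": 0.008}, {"xyz": [0, 0.0016, 0.0002], "turn": [0, 0, 0], "grip": 0.008}]}}

```text
time_s: 19.2
ee_pos: [546.0, 180.0, 55.4]
eef_rot: [[0.086, 0.996, 0.0], [0.996, -0.086, 0.0], [0.0, 0.0, -1.0]]
contact_force: [-2.2, 1.0, -2.9]
grip_width: 12.1
```

```bash
python3 where.py
```

```text
t 19.2 TCP in stage [-20.72  -0.09  55.4 ] yaw rel 0.0002 F stage [-2.33  0.81 -2.88] M [0.055 0.886 0.006] g 12.1
tooly z 9.843594891000792e-07 toolx z 0.000158135442575319
```

Call:
{"api": "move_arm", "payload": {"targets": [{"xyz": [0, 0.0004, 0], "turn": [0, 0, 0], "grip": 0.008}, {"xyz": [0, 0.0008, 0], "turn": [0, 0, 0], "grip": 0.008}, {"xyz": [0, 0.0012, 0], "turn": [0, 0, 0], "grip": 0.008}, {"xyz": [0, 0.0012, 0], "turn": [0, 0, 0], "grip": 0.008}]}}

```text
time_s: 19.6
ee_pos: [547.0, 179.9, 55.4]
eef_rot: [[0.086, 0.996, -0.0], [0.996, -0.086, 0.0], [0.0, -0.0, -1.0]]
contact_force: [-3.4, -0.6, -0.5]
grip_width: 12.0
```

```bash
python3 where.py
```

```text
t 19.6 TCP in stage [-19.65  -0.12  55.37] yaw rel 0.0002 F stage [-3.32 -0.84 -0.47] M [0.139 1.099 0.018] g 12.0
tooly z -0.0002953731259915939 toolx z 8.868994055993947e-05
```

Call:
{"api": "move_arm", "payload": {"targets": [{"xyz": [0, 0.0004, 0], "turn": [0, 0, 0], "grip": 0.008}, {"xyz": [0, 0.0008, 0], "turn": [0, 0, 0], "grip": 0.008}, {"xyz": [0, 0.0012, 0], "turn": [0, 0, 0], "grip": 0.008}, {"xyz": [0, 0.0012, 0], "turn": [0, 0, 0], "grip": 0.008}]}}

```text
time_s: 20.0
ee_pos: [547.1, 179.9, 55.3]
eef_rot: [[0.085, 0.996, -0.002], [0.996, -0.085, -0.0], [-0.0, -0.002, -1.0]]
contact_force: [-7.4, -0.3, 5.1]
grip_width: 11.7
```

```bash
python3 where.py;python3 -c "
from h import *
im=r.get_image('scene')
a=im['pixels'][210:310,240:370,::-1];cv2.imwrite('pics/s11c.png',cv2.resize(a,None,fx=6,fy=6,interpolation=2))"
```

```text
t 20.0 TCP in stage [-19.6   -0.12  55.34] yaw rel 0.0006 F stage [-7.34 -0.94  5.06] M [ 0.117  1.806 -0.04 ] g 11.7
tooly z -0.002428189054082242 toolx z -0.0003094542816341294
```

View pics/s11c.png

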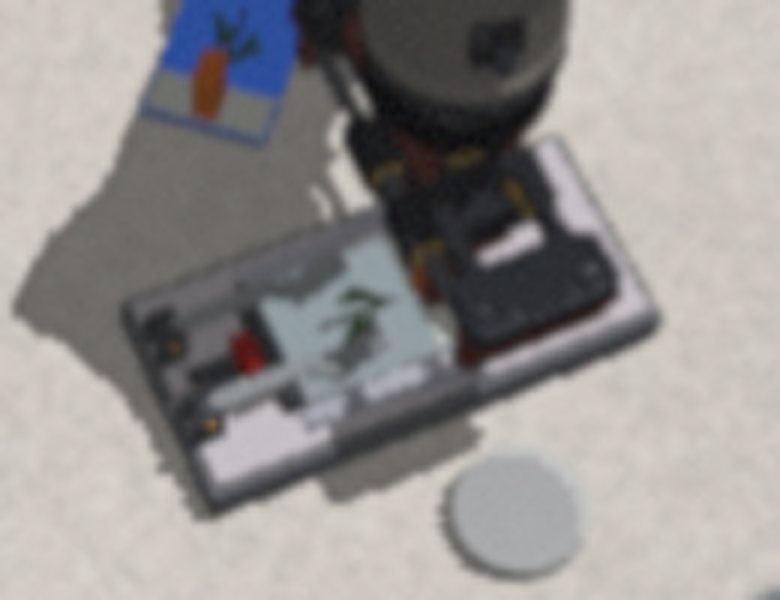

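Call:
{"api": "move_arm", "payload": {"targets": [{"xyz": [0, 0, -0.0003], "turn": [0, 0, 0], "grip": 0.008}, {"xyz": [0, 0.0004, -0.0005], "turn": [0, 0, 0], "grip": 0.008}, {"xyz": [0, 0.0007, -0.0005], "turn": [0, 0, 0], "grip": 0.008}, {"xyz": [0, 0.0007, -0.0005], "turn": [0, 0, 0], "grip": 0.008}]}}

```text
time_s: 20.45
ee_pos: [547.1, 179.9, 55.4]
eef_rot: [[0.085, 0.996, -0.004], [0.996, -0.085, -0.0], [-0.001, -0.004, -1.0]]
contact_force: [-9.2, 0.1, 2.2]
grip_width: 11.9
```

```bash
python3 where.py
```

```text
t 20.45 TCP in stage [-19.6   -0.12  55.36] yaw rel 0.0008 F stage [-9.18 -0.67  2.23] M [ 0.236  1.833 -0.01 ] g 11.9
tooly z -0.003606104415066913 toolx z -0.0006375024937120427
```

Call:
{"api": "move_arm", "payload": {"targets": [{"xyz": [0, -0.0005, 0], "turn": [0, 0, 0], "grip": 0.008}, {"xyz": [0, -0.001, 0.0001], "turn": [0, 0, 0], "grip": 0.008}, {"xyz": [0, -0.001, 0.0001], "turn": [0, 0, 0], "grip": 0.008}], "grip_force": 15}}

```text
time_s: 20.75
ee_pos: [547.1, 179.9, 55.4]
eef_rot: [[0.085, 0.996, -0.002], [0.996, -0.085, -0.0], [-0.0, -0.002, -1.0]]
contact_force: [-5.2, 0.6, -0.3]
grip_width: 11.9
```

```bash
python3 where.py
```

```text
t 20.75 TCP in stage [-19.59  -0.12  55.37] yaw rel 0.0006 F stage [-5.21  0.17 -0.3 ] M [0.156 1.391 0.075] g 11.9
tooly z -0.001638452909604179 toolx z -0.0002939205506413616
```

Call:
{"api": "move_arm", "payload": {"targets": [{"xyz": [0, -0.0003, 0], "turn": [0, 0, 0], "grip": 0.008}, {"xyz": [0, -0.0005, 0], "turn": [0, 0, 0], "grip": 0.012}, {"xyz": [0, -0.0005, 0], "turn": [0, 0, 0], "grip": 0.014}, {"xyz": [0, -0.0005, 0], "turn": [0, 0, 0], "grip": 0.018}, {"xyz": [0, -0.0005, 0], "turn": [0, 0, 0], "grip": 0.024}, {"xyz": [0, -0.0005, 0], "turn": [0, 0, 0], "grip": 0.03}, {"xyz": [0, -0.0005, 0], "turn": [0, 0, 0], "grip": 0.034}, {"xyz": [0, -0.0005, 0], "turn": [0, 0, 0], "grip": 0.034}]}}

```text
time_s: 21.55
ee_pos: [547.7, 179.8, 55.7]
eef_rot: [[0.086, 0.996, 0.0], [0.996, -0.086, 0.0], [0.0, 0.0, -1.0]]
contact_force: [0.0, 0.5, -0.1]
grip_width: 34.0
```

```bash
python3 where.py;python3 -c "
from h import *
im=r.get_image('wrist');save(im,'w12.png')"
```

```text
t 21.55 TCP in stage [-18.98  -0.15  55.73] yaw rel 0.0001 F stage [-0.02  0.55 -0.09] M [ 0.024 -0.017 -0.041] g 34.0
tooly z 0.00031144017687795316 toolx z 0.00015438836953581773
```

View pics/w12.png

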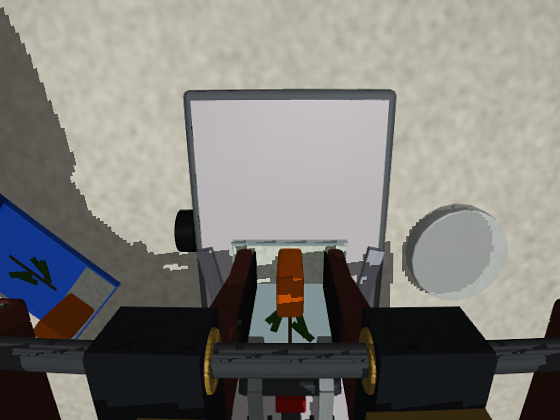

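Released cleanly. Rising straight up, then back to view.

Call:
{"api": "move_arm", "payload": {"targets": [{"xyz": [0, 0, -0.005], "turn": [0, 0, 0], "grip": 0.034}, {"xyz": [0, 0, -0.015], "turn": [0, 0, 0], "grip": 0.034}, {"xyz": [0, 0, -0.03], "turn": [0, 0, 0], "grip": 0.034}, {"xyz": [0, 0, -0.055], "turn": [0, 0, 0], "grip": 0.034}, {"xyz": [0, 0.01, -0.09], "turn": [0, 0, 0], "grip": 0.06}, {"xyz": [0, 0.03, -0.12], "turn": [0, 0, 0], "grip": 0.085}, {"xyz": [0, 0.05, -0.15], "turn": [0, 0, 0], "grip": 0.085}, {"xyz": [0, 0.065, -0.165], "turn": [0, 0, 0], "grip": 0.085}, {"xyz": [0, 0.07, -0.17], "turn": [0, 0, 0], "grip": 0.085}, {"xyz": [0, 0.07, -0.17], "turn": [0, 0, 0], "grip": 0.085}]}}

```text
time_s: 22.6
ee_pos: [617.7, 173.6, 226.7]
eef_rot: [[0.086, 0.996, 0.002], [0.996, -0.086, 0.001], [0.001, 0.001, -1.0]]
contact_force: [-0.1, 0.6, -0.1]
grip_width: 78.8
```

```bash
python3 where.py;python3 -c "
from h import *
import pickle
im=r.get_image('wrist');pickle.dump(im,open('w13.pkl','wb'))
a=im['pixels'][20:260,180:380,::-1];cv2.imwrite('pics/w13c.png',cv2.resize(a,None,fx=2.5,fy=2.5,interpolation=2))
a=im['pixels'][120:240,210:360,::-1];cv2.imwrite('pics/w13d.png',cv2.resize(a,None,fx=5,fy=5,interpolation=2))
im=r.get_image('top');save(im,'t13.png')"
```

```text
t 22.6 TCP in stage [ 51.34  -0.29 226.73] yaw rel -0.0004 F stage [-0.2   0.56 -0.14] M [-0.011  0.021  0.024] g 78.8
tooly z 0.0014830337820022368 toolx z 0.0006954876621829386
```

View pics/w13d.png

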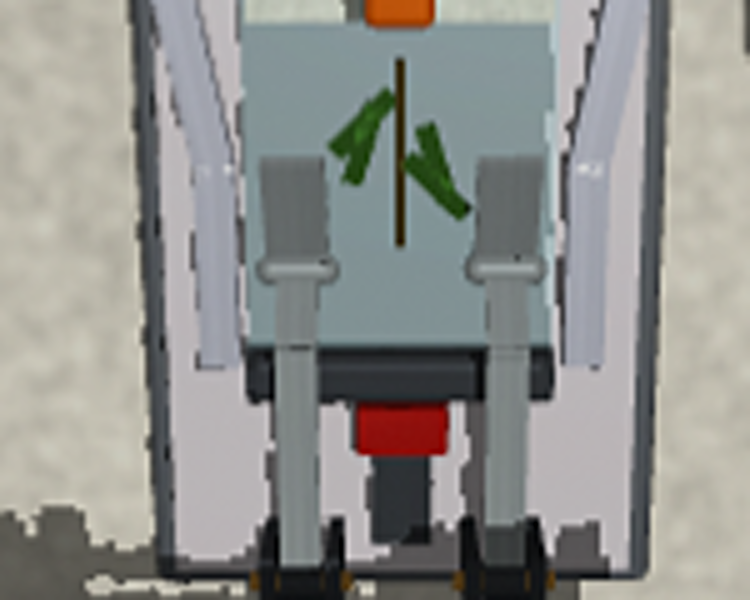

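View pics/t13.png

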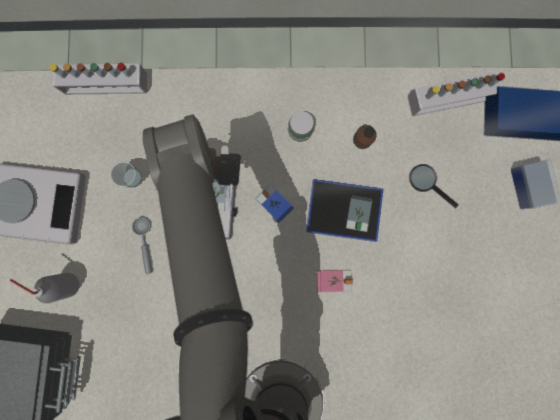

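```bash
python3 - <<'E'
from h import *
import pickle
im=pickle.load(open("w13.pkl","rb"))
def st(X):
    th=-.086;c,n=np.cos(th),np.sin(th); d=X-np.array([566.6,178.3,0]);return np.round([c*d[0]+n*d[1],-n*d[0]+c*d[1],X[2]],1)
print("bar",[st(onz(im,210+x/5-.4,120+y/5-.4,42)) for x,y in((255,401),(548,400),(402,402))])
print("stop",st(onz(im,210+402/5-.4,120+405/5-.4,44)))
print("toes",[st(onz(im,210+x/5-.4,120+y/5-.4,36)) for x,y in((298,270),(506,270))], "ramp",[st(onz(im,210+x/5-.4,120+157/5-.4,z)) for x in(293,510) for z in (49,54)])
print("px/mm",proj(im,[[630,173,42],[631,173,42]]))
a=im["pixels"][180:215,260:320,::-1];cv2.imwrite("pics/w13e.png",cv2.resize(a,None,fx=12,fy=12,interpolation=0))
E
```

```text
bar [array([ 64.9, -28.7,  42. ]), array([64.9, 28.5, 42. ]), array([65.2, -0. , 42. ])]
stop [65.2 -0.  44. ]
toes [array([ 40.2, -20.2,  36. ]), array([40.3, 20.3, 36. ])] ramp [array([ 16.3, -19.9,  49. ]), array([ 15.5, -19.6,  54. ]), array([16.4, 19.9, 49. ]), array([15.6, 19.6, 54. ])]
px/mm [[290.16973664 198.42809341]
 [290.25980455 199.40962274]]
```

View pics/w13e.png

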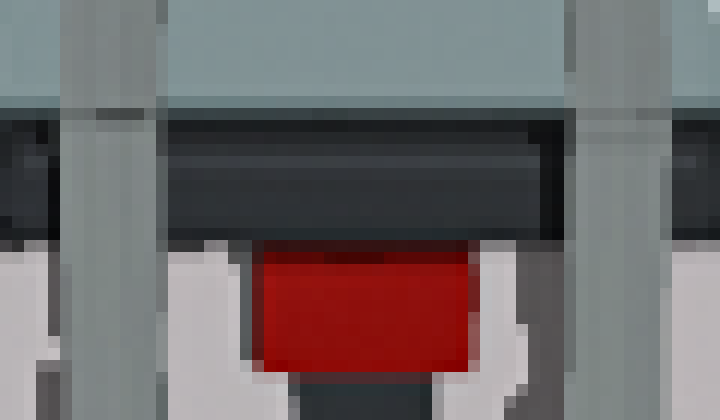

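```bash
python3 -c "
from h import *
print(r.job_done()); print(r.observe()['time_s'])"
```

```text
the job is handed in; nothing more can be done
None
the job is handed in; nothing more can be done
```

The orange-tabbed plate is loaded on the stage, and I handed the job in at about 22.7 s of the 48 s allowed; no verdict was reported.

- **How it went:** I took the plate by its tab, laid it flat on the bed, and slid it under the clips. The push peaked at about 15 N, fell to about 3.6 N on the bar, and then both clips dropped behind it.
- **Backstop:** At stage x ≈ 65 mm the plate stopped. Pushing a little harder raised the force to about 9 N with no movement, even with the downward load eased off, so I took that as the backstop. I relaxed the push, opened the fingers and rose clear.
- **Last checks:** In the last wrist picture the bar is against the red block, with bar front and stop face both at about 65.2 mm. Both clip toes are on the glass behind the bar at x ≈ 40 mm, y ≈ ±20 mm. The plate looks straight, and the arm touches nothing. In the top picture the green-tabbed plate and the other things appear unmoved.
- **What did not fit cleanly:** The plate stuck briefly at x ≈ 55 mm, where the push reached about 6 N. A gap to the red block was still visible, and the plate moved on once I eased the downward load, so I took it as friction. The arm swung by 2–4 mm after fast moves, so I rechecked the alignment over the stage before lowering. I did not measure the clip angles directly, only judged them from the pictures.

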